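# Shim the bearing block in the short-stroke clamp

## Robot

A 6-joint arm with a two-finger parallel gripper is mounted at the origin on the work surface. World frame = base frame: x ahead of the robot, y to its left, z up, the work surface at z = 0. Lengths are in m, angles in rad, forces in N, time in s.
With the tool pointing down it reaches from about 0.3 to 0.875 m from the base axis. Payload 4.2 kg.
Tool frame: the origin (TCP) lies between the finger pads; the fingertips stand 11 mm ahead of it and the grasp point (between the pads) lies 8 mm behind it; y points along the fingers, x is the direction in which the jaws open and shut, and the axes are right-handed (so a half turn about y gives the same grasp; the last joint's range is limited). The gripper opens to 85 mm and grips with 20 to 120 N. Pads are 22 mm wide; open, the fingers measure 114 mm over their backs; the gripper's body (76 mm by 85 mm) begins 54 mm behind the grasp point. The pads swing forward as they close: fully open they stand 13 mm farther back than shut.
Start: joints at [-1.286, 0.32, 1.565, -0, 1.257, -0.02], TCP at [0.173, -0.549, 0.242] pointing down, gripper open.
Joint ranges: [-3.11, 3.11], [-0.84, 2.01], [0.21, 2.61], [-1.34, 4.49], [0.05, 2.63], [-2.56, 2.56]. Speed limits (rad/s): [2.57, 2.57, 3.14, 3.14, 3.14, 3.14].

## Interface

Orientations are given as a unit quaternion [w, x, y, z].
In Python, from workcell import observe, read_camera, calibration, close_job gives the robot as it stands. The module is installed in compiled form; this text tells all that it offers.
- The arm moves only by the tool step_arm, never from a script. Its argument "rows" is a list of rows, each a list of 7 numbers: the shift along the tool's x, y, z in cm, then the turn, a rotation vector about the tool's x, y, z in degrees, then the opening in per cent of the stroke, from 0 (shut) to 100 (fully open). A call has 1 to 8 rows; each row is the pose to reach, as a shift and turn from the pose measured when the call began, along the tool's axes at that moment; what a row does not reach only later rows make up. A row lasts 1/10 s, in which the tool goes at most 50 mm and 8.59 degrees, less where a joint would pass 70% of its speed; a pose out of reach is approached as far as the arm can. A call with a gripper value outside its range is refused whole. The fingers move at their own pace and stop on an object; the grip force is fixed at half the most. Time passes only in rows, so rows that repeat a pose let the fingers close. It gives the time, the measured TCP pose, the force and the opening at its end, in the units of the state.
- observe(): the state, without advancing time (a new reading comes with each control period).
- read_camera(name): name is "side" or "top" or "wrist"; returns (picture, depth): 480x640x3 uint8, red, green, blue; 480x640 float32, m along the optical axis (not along the pixel's ray), 0 where there is no reading.
- calibration(name): a dict with "camera_matrix" (3x3 intrinsics, pixels), "world_from_camera" (4x4, takes a point from camera to world coordinates); the wrist camera has in their place "hand_eye" (4x4, takes a point from camera to tool coordinates, whose origin is the TCP and whose axes are the tool frame's). Camera axes: x right, y up, looking along -z (the intrinsics and any distortion apply to the point x, -y, -z); pixel columns grow to the right and rows downward; lengths in m; the calibration is good to about 2 mm. A picture is of the moment at which its call begins: read the wrist's pose just before it. calibration takes no time and is no camera call.
- close_job(): hands the job in, once; it reports no verdict.
The state is a dict: "clock": time; "joint_positions": joint angles; "joint_velocities": joint speeds; "joint_efforts": joint torques, N m; "eef_pos": TCP position; "orientation": TCP orientation; "ft_force": force on the tool from outside, world axes, zero at the start; "torque": the same for the moment, N m; "grip_width": finger opening in m.
Only numpy, scipy, OpenCV 4.12 (cv2) and the standard library are available. Lean on these libraries where they do the work, as an engineer would, in place of code of your own. Each camera call takes 0.05 s, during which the arm holds its last target.

## Task

The sliding jaw of the bench fixture is too short in its travel to reach the bearing block, so take spacers from the rack and stand them on edge, upright and centred, in the gap between jaw and block, one at a time, until pushing the jaw by its handle squeezes the stack tight against the block and fence before the jaw meets its end stop. Then finish while holding: the jaw springs open when let go, so end with the gripper still pushing the handle firmly (about 10 N), touching neither spacers nor block. Leave spacers you do not need standing in the rack, and leave everything else on the bench where it is.

Things in the scene. Friction and masses are not known exactly. Their poses are not given: they have to be found in the camera images.
- fixture: low aluminium clamping fixture, fixed. Bed 230 mm long (its x) by 110 mm wide (y), 10 mm thick; origin under the bed's centre at bench height, bed top at z = 10 mm. Along its x, from the robot's side outward: handle plate, sliding jaw, gap, bearing block, fence, all centred on y = 0. No side walls.
- jaw (a joint): travel (m) of the dark steel sliding jaw along the fixture's +x, towards the bearing block: 0 = fully open (start), 0.028 = rigid end stop. A spring pushes it open (2 N, at the stop 3.5 N), so it needs a steady push. Open, its face is at fixture x = -50 mm. If it reaches the stop without squeezing, then opened it leaves at least 28 mm free: room for one more spacer.
- jaw_face (a point): centre of the jaw's clamping face (44 mm wide, from the bed to 52 mm above the bench), which faces the fixture's +x; the point moves with the jaw, 30 mm above the bench.
- jaw_handle (a point): point on the outer face (facing the fixture's -x; at x = -92 mm when open) of the jaw's upright handle plate, 65 mm above the bench; moves with the jaw. Plate 12 mm thick, 44 mm wide (y), top 84 mm above the bench; 10 mm behind the 52 mm high jaw. Push its outer face towards the fixture's +x with closed fingers, or pinch it above 55 mm.
- fence: fixed aluminium stop, 30 mm thick (x), 44 mm wide (y), 50 mm tall, standing on the bed; origin at the centre of the lower edge of its face towards the jaw. Its place along the bed differs from one start to the next, so two or three spacers are needed.
- bearing: loose steel bearing block with a rounded top and a bore along x: 24 mm thick (x), 44 mm wide (y), 48 mm tall, 240 to 390 g; origin at the centre of its underside. It stands on the bed about 1 mm in front of the fence, and leaves 51 to 73 mm to the open jaw.
- rack: low wooden rack, fixed: 176 mm long (x), 50 mm wide (y), board 8 mm thick, origin under its centre. Four slots at rack x = -63, -21, 21, 63 mm, each with one spacer upright between 12 mm high, 34 mm wide ribs, about 1.5 mm play; the spacers' undersides are 8 mm above the bench and their ends overhang the rack.
- spacer0: bare aluminium spacer plate with two drilled holes, standing on edge in the rack: 16 mm thick (its x), 56 mm wide (its y), 40 mm tall, 60 to 130 g; origin at the centre of its underside. One of four alike. Lift it by its two 56 mm-apart ends, from above.
- spacer1: bare aluminium spacer plate with two drilled holes, standing on edge in the rack: 16 mm thick (its x), 56 mm wide (its y), 40 mm tall, 60 to 130 g; origin at the centre of its underside. One of four alike. Lift it by its two 56 mm-apart ends, from above.
- spacer2: bare aluminium spacer plate with two drilled holes, standing on edge in the rack: 16 mm thick (its x), 56 mm wide (its y), 40 mm tall, 60 to 130 g; origin at the centre of its underside. One of four alike. Lift it by its two 56 mm-apart ends, from above.
- spacer3: bare aluminium spacer plate with two drilled holes, standing on edge in the rack: 16 mm thick (its x), 56 mm wide (its y), 40 mm tall, 60 to 130 g; origin at the centre of its underside. One of four alike. Lift it by its two 56 mm-apart ends, from above.
- driver: bystander: screwdriver lying on the robot's left, leave alone
- drum: bystander: small brown sanding drum, 18 mm across, 16 mm tall, leave alone
- scrap: bystander: aluminium offcut 50 x 25 x 6 mm lying flat, leave alone
- tin: bystander: tin 70 mm across, 75 mm tall, leave alone
Mind the look-alikes: they are no part of the job. What is shaped like the spacer2 but orange, purple or red is not meant.

How it is judged:
By the outcome, as a careful person would: the job done as asked, in the order asked, and still so for the second after the job is handed in, while the arm keeps its last pose, push and grip.
It also fails if it takes over 72 s, if anything falls off the work surface, if the arm or the gripper's body presses on something with over 40 N, if the wrist force passes 120 N, or if a joint passes its speed limit or range.

## Working session

There is one attempt and no reset: what is moved stays moved. The work goes in short steps, Python scripts to look and compute and a tool call to move; the robot and the scene stay as the last step left them, time stands still between calls to the robot, and variables do not carry over. Pictures are saved under pics/ and viewed, and the job is handed in when it is done.

Besides the shell and the picture viewer there is one more tool, called after "Request:" as name(argument=value, ...) on one line, values as JSON. step_arm: Moves the arm, as the interface text tells. Its arguments: {"type":"object","properties":{"rows":{"type":"array"}},"required":["rows"]}

```bash
mkdir -p pics; ls
python3 - <<'E'
from workcell import *
import cv2, numpy as np, pickle
s=observe();print(s)
for n in("side","top","wrist"):
    c=calibration(n);print(n,c)
    p,d=read_camera(n);np.savez(f"pics/{n}0.npz",p=p,d=d);cv2.imwrite(f"pics/{n}0.png",p[:,:,::-1])
    print(d.min(),d.max())
E
```

```text
pics
{'clock': 0.0, 'joint_positions': array([-1.28601655e+00,  3.20286141e-01,  1.56568869e+00,  1.43361949e-05,
        1.25740423e+00, -1.99939582e-02]), 'joint_velocities': array([ 3.11490163e-04,  8.52975751e-05,  1.30255713e-03,  1.43069415e-03,
       -8.83129720e-04,  2.58304977e-04]), 'joint_efforts': array([ 1.75915227e-05, -4.15524459e+01, -2.34160709e+01,  1.97558825e-05,
        8.30148405e-03, -4.29010981e-06]), 'eef_pos': array([ 0.1724218 , -0.54805199,  0.2414818 ]), 'orientation': array([ 0.57049109, -0.56971595,  0.41880672, -0.41780928]), 'ft_force': array([-0.16085627,  0.53948286, -0.60730079]), 'torque': array([-0.02071289, -0.02903179, -0.02933174]), 'grip_width': 0.08523175158395588}
side {'camera_matrix': array([[437.78009985,   0.        , 316.98021948],
       [  0.        , 437.78009985, 234.81509614],
       [  0.        ,   0.        ,   1.        ]]), 'world_from_camera': array([[-0.97747467,  0.12969625, -0.16649971,  0.32538896],
       [-0.21100391, -0.61751408,  0.75772932,  0.66228661],
       [-0.00454126,  0.7757933 ,  0.63097078,  0.65106645],

[... 381 characters left out ...]
 -0.03162174],
       [-0.01934048,  0.13266599,  0.99097209,  1.60639837],
       [ 0.        ,  0.        ,  0.        ,  1.        ]])}
0.0 2.4790585
wrist {'camera_matrix': array([[385.95411927,   0.        , 320.963627  ],
       [  0.        , 385.95411927, 237.33450822],
       [  0.        ,   0.        ,   1.        ]]), 'hand_eye': array([[ 9.99999449e-01, -8.88505109e-04, -5.58627010e-04,
        -1.02155956e-03],
       [-2.90426090e-04,  2.77215336e-01, -9.60807771e-01,
        -1.31329585e-01],
       [ 1.00854259e-03,  9.60807404e-01,  2.77214925e-01,
         7.23081732e-02],
       [ 0.00000000e+00,  0.00000000e+00,  0.00000000e+00,
         1.00000000e+00]])}
0.0 0.47669742
```

View pictures.

View pics/top0.png

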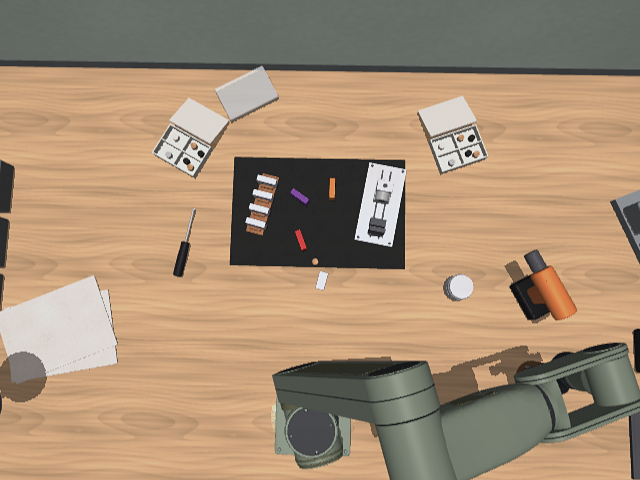

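View pics/side0.png

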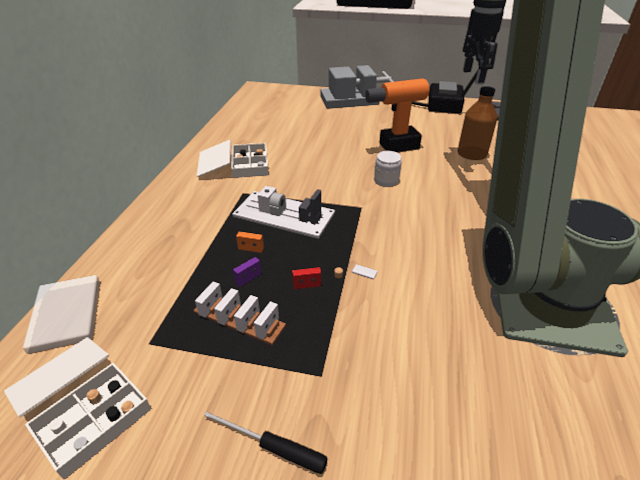

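View pics/wrist0.png

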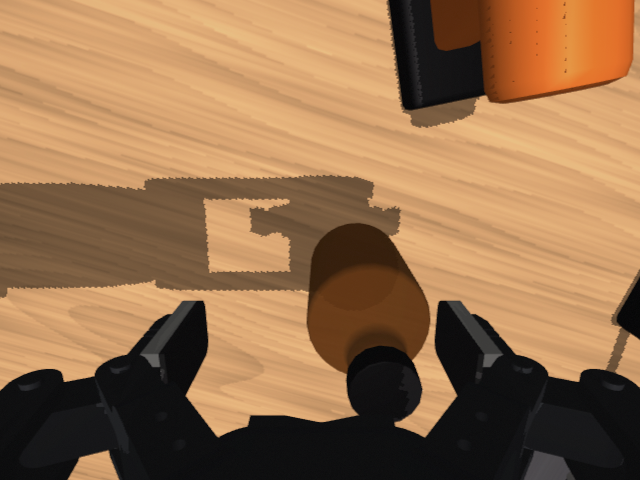

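```bash
cat > h.py <<'E'
import numpy as np, cv2
from scipy.spatial.transform import Rotation as R
from workcell import *
def Rq(q): return R.from_quat([q[1],q[2],q[3],q[0]]).as_matrix()
def tool(s):
    T=np.eye(4);T[:3,:3]=Rq(s['orientation']);T[:3,3]=s['eef_pos'];return T
def wfc(n,s=None):
    c=calibration(n)
    return c['camera_matrix'], (c['world_from_camera'] if n!='wrist' else tool(s)@c['hand_eye'])
def ray(uv,K,W,z):
    uv=np.atleast_2d(uv).astype(float)
    d=np.c_[(uv[:,0]-K[0,2])/K[0,0],-(uv[:,1]-K[1,2])/K[1,1],-np.ones(len(uv))]@W[:3,:3].T
    o=W[:3,3]; return o+d*((z-o[2])/d[:,2])[:,None]
def cloud(d,K,W):
    v,u=np.mgrid[:480,:640]
    p=np.stack([(u-K[0,2])/K[0,0]*d,-(v-K[1,2])/K[1,1]*d,-d],-1)
    return p@W[:3,:3].T+W[:3,3]
def shot(n,tag):
    s=observe(); p,d=read_camera(n); cv2.imwrite(f'pics/{tag}.png',p[:,:,::-1]); np.savez(f'pics/{tag}.npz',p=p,d=d,T=tool(s)); return s,p,d
def plan(target,yx,s=None):
    """target TCP world pos, yx: desired world dir of tool x (horizontal), tool y down. prints shift cm, rotvec deg"""
    s=s or observe(); T=tool(s)
    x=np.array([yx[0],yx[1],0.]);x/=np.linalg.norm(x);y=np.array([0,0,-1.])
    if x@T[:3,0]<0: x=-x
    G=np.c_[x,y,np.cross(x,y)]
    sh=T[:3,:3].T@(np.array(target)-T[:3,3])*100
    rv=np.degrees(R.from_matrix(T[:3,:3].T@G).as_rotvec())
    print('shift cm',sh.round(2),'rot deg',rv.round(2)); return sh,rv
E
python3 - <<'E'
from h import *
s=observe();print(tool(s).round(3))
z=np.load('pics/top0.npz');p,d=z['p'],z['d'];K,W=wfc('top')
P=cloud(d,K,W)
g=cv2.cvtColor(p,cv2.COLOR_RGB2HSV)
m=((g[:,:,2]>150)&(g[:,:,1]<40)).astype(np.uint8)
n,l,st,c=cv2.connectedComponentsWithStats(m)
for i in range(1,n):
    if st[i,4]>40 and 220<c[i][0]<420 and 150<c[i][1]<280:
        pts=np.argwhere(l==i)[:,::-1].astype(np.float32)
        r=cv2.minAreaRect(pts);b=cv2.boxPoints(r)
        print(i,st[i,4],c[i].round(1),r)
        q=P[l==i];print(' cloud med',np.median(q,0).round(4)); print(ray(b,K,W,0.01 if st[i,4]>1000 else .045).round(4).tolist())
c=cv2.resize(p[150:280,220:420],None,fx=4,fy=4,interpolation=cv2.INTER_CUBIC);cv2.imwrite('pics/topc.png',c[:,:,::-1])
E
```

```text
[[ 0.3   -0.     0.954  0.172]
 [-0.954  0.001  0.3   -0.548]
 [-0.001 -1.     0.     0.242]
 [ 0.     0.     0.     1.   ]]
6 2368 [380.6 201.9] ((380.2948303222656, 204.12677001953125), (38.255733489990234, 78.82917022705078), 11.0035400390625)
 cloud med [ 0.6036 -0.182   0.0094]
[[0.4889, -0.1055, 0.01], [0.7162, -0.146, 0.01], [0.6964, -0.2545, 0.01], [0.4702, -0.2123, 0.01]]
7 113 [266.3 179.3] ((266.1423034667969, 179.31153869628906), (19.382978439331055, 5.7885823249816895), 15.255120277404785)
 cloud med [0.6499 0.147  0.0461]
[[0.6491, 0.1758, 0.045], [0.6654, 0.1721, 0.045], [0.6516, 0.1184, 0.045], [0.6353, 0.1222, 0.045]]
8 113 [262.1 193.6] ((262.0882568359375, 193.64706420898438), (19.402849197387695, 5.5783185958862305), 14.03624439239502)
 cloud med [0.6078 0.1573 0.0471]
[[0.6072, 0.1857, 0.045], [0.6228, 0.1824, 0.045], [0.6103, 0.1286, 0.045], [0.5946, 0.132, 0.045]]
20 118 [258.3 208. ] ((258.2647399902344, 207.94117736816406), (19.402849197387695, 6.063390254974365), 14.03624439239502)
 cloud med [0.5669 0.1662 0.0472]
[[0.5653, 0.1951, 0.045], [0.5822, 0.1916, 0.045], [0.5697, 0.1379, 0.045], [0.5528, 0.1415, 0.045]]
21 110 [378.9 210.6] ((378.86541748046875, 210.67308044433594), (7.0601806640625, 15.493175506591797), 11.309932708740234)
 cloud med [ 0.5724 -0.1756  0.0098]
[[0.5462, -0.1586, 0.045], [0.5897, -0.1667, 0.045], [0.5861, -0.1862, 0.045], [0.5427, -0.178, 0.045]]
33 119 [255. 222.] ((254.9269561767578, 221.9346160888672), (19.64609718322754, 6.051699638366699), 15.255120277404785)
 cloud med [0.5267 0.1741 0.0466]
[[0.5259, 0.2033, 0.045], [0.5426, 0.1995, 0.045], [0.5289, 0.1456, 0.045], [0.5123, 0.1495, 0.045]]
```

View pics/topc.png

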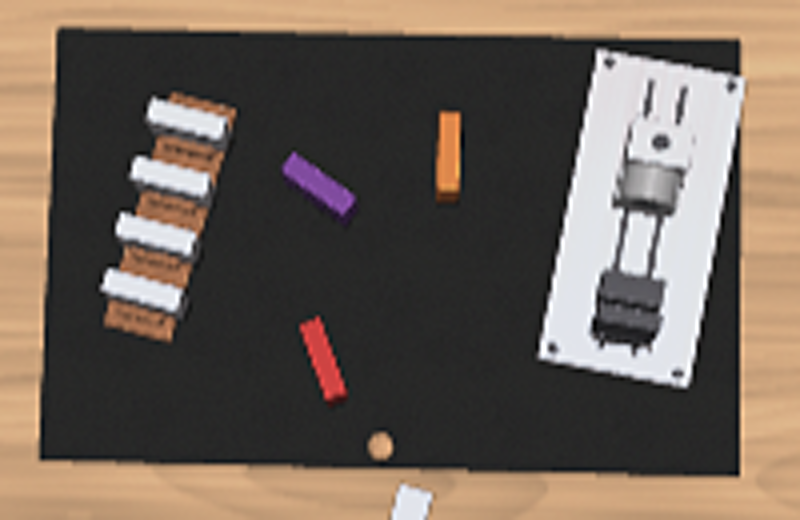

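Run:
```python
from h import *
plan([0.593,-0.18,0.30],[-.177,-.984])
plan([0.593,-0.18,0.20],[-.177,-.984])
```

```text
shift cm [-22.51  -5.8   51.16] rot deg [ 2.000e-02  2.766e+01 -7.000e-02]
shift cm [-22.49   4.2   51.16] rot deg [ 2.000e-02  2.766e+01 -7.000e-02]
```

Request:
step_arm(rows=[[0,-4,0,0,0,0,100],[-2,-6,4,0,4,0,100],[-4,-6,9,0,8,0,100],[-6,-6,14,0,12,0,100],[-8,-6,19,0,16,0,100],[-10,-6,24,0,20,0,100],[-12,-6,28,0,24,0,100],[-14,-6,32,0,27.7,0,100]])

```text
clock: 0.95
eef_pos: [0.4334, -0.3204, 0.3017]
orientation: [0.453, -0.452, 0.544, -0.543]
ft_force: [0.4, -0.4, 0.5]
grip_width: 0.0853
```

Run:
```python
from h import *
plan([0.593,-0.18,0.20],[-.177,-.984])
```

```text
shift cm [-16.67  10.18  13.17] rot deg [ 0.05 -0.2  -0.07]
```

Request:
step_arm(rows=[[-3.5,2,3,0,0,0,100],[-7.5,4,6,0,0,0,100],[-11,6.5,9,0,0,0,100],[-14,8.5,11.5,0,0,0,100],[-16.2,10,12.8,0,0,0,100],[-16.7,10.2,13.2,0,0,0,100],[-16.7,10.2,13.2,0,0,0,100],[-16.7,10.2,13.2,0,0,0,100]])

```text
clock: 1.75
eef_pos: [0.593, -0.1808, 0.2005]
orientation: [0.453, -0.452, 0.543, -0.543]
ft_force: [-0.2, -1.0, 0.5]
grip_width: 0.0856
```

Run:
```python
from h import *
s,p,d=shot('wrist','w1'); print(s['eef_pos'],s['joint_velocities'].round(4),s['clock'])
```

```text
[ 0.59303846 -0.18076331  0.20052557] [-0.014  -0.014   0.0011  0.0013 -0.0042  0.0022] 1.75
```

View pics/w1.png

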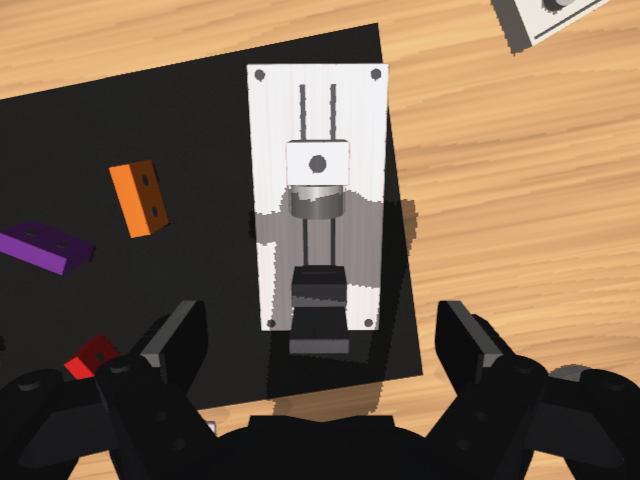

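```bash
cat >> h.py <<'E'
def bed(p,K,W):
    g=cv2.cvtColor(p,cv2.COLOR_RGB2HSV)
    # straight edges: use user corners instead
    pass
def fixpose(corners,K,W):
    c=ray(corners,K,W,0.010)  # order: far-left, far-right, near-right, near-left
    ctr=c.mean(0); ax=(c[0]+c[1]-c[2]-c[3])[:2]; lat=(c[0]+c[3]-c[1]-c[2])[:2]
    print('len',np.linalg.norm(ax)/2,'wid',np.linalg.norm(lat)/2,'yaw ax',np.degrees(np.arctan2(ax[1],ax[0])),'yaw lat',np.degrees(np.arctan2(-lat[0],lat[1])))
    return ctr,np.arctan2(ax[1],ax[0]),c
E
python3 - <<'E'
from h import *
z=np.load('pics/w1.npz');p,d,T=z['p'],z['d'],z['T']
K=calibration('wrist')['camera_matrix'];W=T@calibration('wrist')['hand_eye']
ctr,yaw,c=fixpose([(247.5,64),(388,64.5),(379.5,330.5),(261.5,330.5)],K,W)
print(ctr,np.degrees(yaw));print(c.round(4))
P=cloud(d,K,W)
Rf=np.array([[np.cos(yaw),-np.sin(yaw)],[np.sin(yaw),np.cos(yaw)]])
F=P.copy();F[...,:2]=(P[...,:2]-ctr[:2])@Rf
ok=(d>0)&(abs(F[...,0])<.13)&(abs(F[...,1])<.03)
print('bed z',np.median(F[ok&(F[...,2]<.02)&(F[...,2]>0)][:,2]))
# profile along centre line columns
for xx in np.arange(-.115,.115,.005):
    m=ok&(abs(F[...,0]-xx)<.0025)&(F[...,2]>.015)
    if m.sum()>5: print(round(xx,4),m.sum(),'z max/med',F[m][:,2].max().round(4),np.median(F[m][:,2]).round(4),'y',F[m][:,1].min().round(4),F[m][:,1].max().round(4))
E
python3 - <<'E'
import cv2
i=cv2.imread('pics/w1.png')[50:370,230:400];cv2.imwrite('pics/w1c.png',cv2.resize(i,None,fx=2.3,fy=1.85 if 0 else 1.8,interpolation=cv2.INTER_CUBIC))
E
```

```text
len 0.22890359821004672 wid 0.10902659447222476 yaw ax -9.864022928153501 yaw lat -10.46093651578529
[ 0.5963367  -0.17811643  0.01      ] -9.864022928153501
[[ 0.719  -0.1447  0.01  ]
 [ 0.6992 -0.2508  0.01  ]
 [ 0.4737 -0.2127  0.01  ]
 [ 0.4935 -0.1044  0.01  ]]
bed z 0.009725843314754484
-0.09 268 z max/med 0.0857 0.0836 y -0.0206 0.0228
-0.085 363 z max/med 0.0855 0.0837 y -0.0205 0.0226
-0.08 2023 z max/med 0.0861 0.0633 y -0.0208 0.0233
-0.07 114 z max/med 0.0528 0.0515 y -0.02 0.023
-0.065 312 z max/med 0.0535 0.0516 y -0.0201 0.023
-0.06 322 z max/med 0.0535 0.0517 y -0.0208 0.0229
-0.055 330 z max/med 0.0535 0.0517 y -0.0207 0.0227
-0.05 1084 z max/med 0.0537 0.0378 y -0.0208 0.0231
0.005 328 z max/med 0.2755 0.0557 y -0.022 0.0236
0.01 10557 z max/med 0.2809 0.2711 y -0.0224 0.03
0.015 9528 z max/med 0.286 0.2773 y -0.03 0.03
0.02 2333 z max/med 0.2876 0.2844 y -0.0226 0.0239
0.025 387 z max/med 0.0593 0.055 y -0.0195 0.0237
0.03 354 z max/med 0.0616 0.0596 y -0.0208 0.0224
0.035 447 z max/med 0.0615 0.0598 y -0.0208 0.0229
0.04 445 z max/med 0.0635 0.06 y -0.0207 0.0227
0.045 457 z max/med 0.0632 0.06 y -0.0207 0.0225
0.05 478 z max/med 0.0629 0.0599 y -0.0206 0.0224
0.055 448 z max/med 0.0618 0.0597 y -0.0206 0.0229
0.06 239 z max/med 0.0616 0.0584 y -0.0207 0.0228
```

View pics/w1c.png

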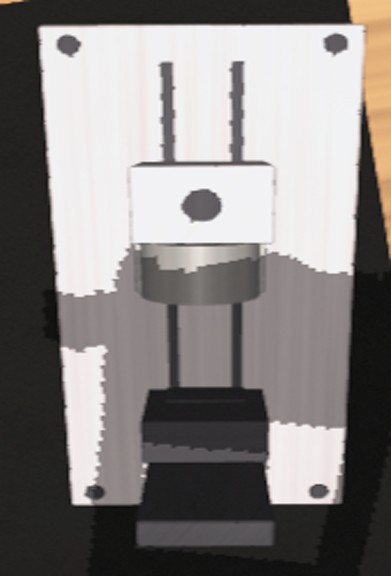

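Run:
```python
from h import *
z=np.load('pics/w1.npz');p,d,T=z['p'],z['d'],z['T']
K=calibration('wrist')['camera_matrix'];W=T@calibration('wrist')['hand_eye']
ctr,yaw,c=fixpose([(247.5,64),(388,64.5),(379.5,330.5),(261.5,330.5)],K,W)
P=cloud(d,K,W)
Rf=np.array([[np.cos(yaw),-np.sin(yaw)],[np.sin(yaw),np.cos(yaw)]])
F=P.copy();F[...,:2]=(P[...,:2]-ctr[:2])@Rf
ok=(d>0)&(F[...,2]<.1)
def rng(n,m):
    q=F[m];print(n,len(q),'x pct',np.percentile(q[:,0],[0,1,5,50,95,99,100]).round(4),'y',np.percentile(q[:,1],[1,99]).round(4),np.percentile(q[:,2],[5,95]).round(4))
rng('handle top',ok&(F[...,2]>.08)&(F[...,0]<-.07)&(abs(F[...,0])<.13)&(abs(F[...,1])<.05))
rng('jaw top',ok&(abs(F[...,2]-.052)<.002)&(F[...,0]<-.03)&(abs(F[...,0])<.073)&(abs(F[...,1])<.05))
rng('fence top',ok&(abs(F[...,2]-.06)<.002)&(F[...,0]>.01)&(abs(F[...,0])<.1)&(abs(F[...,1])<.05))
b=ok&(abs(F[...,2]-.05)<.006)&(F[...,0]>-.02)&(F[...,0]<.026)&(abs(F[...,1])<.05)
rng('bearing',b)
b=ok&(F[...,2]>.055)&(F[...,2]<.0575)&(F[...,0]>-.02)&(F[...,0]<.1)&(abs(F[...,1])<.012)
h,e=np.histogram(F[b][:,0],bins=np.arange(-.01,.07,.001));print([(round(a,3),k) for a,k in zip(e,h) if k])
# centre columns profile
for v in range(150,345,4):
    print(v,F[v,318].round(4) if d[v,318]>0 else None,end=';')
```

```text
len 0.22890359821004672 wid 0.10902659447222476 yaw ax -9.864022928153501 yaw lat -10.46093651578529
handle top 1003 x pct [-0.092  -0.0914 -0.0906 -0.0843 -0.0795 -0.0791 -0.0785] y [-0.0204  0.0226] [0.0811 0.0847]
jaw top 1310 x pct [-0.0697 -0.0693 -0.0682 -0.059  -0.0501 -0.0494 -0.049 ] y [-0.0206  0.0227] [0.0504 0.0528]
fence top 2713 x pct [0.0105 0.0165 0.0293 0.0435 0.0572 0.0583 0.0585] y [-0.0206  0.0224] [0.0585 0.0612]
bearing 846 x pct [0.0031 0.0036 0.0046 0.0151 0.025  0.0258 0.026 ] y [-0.0167  0.0209] [0.0455 0.0557]
[(np.float64(0.003), np.int64(14)), (np.float64(0.004), np.int64(30)), (np.float64(0.005), np.int64(29)), (np.float64(0.006), np.int64(21)), (np.float64(0.007), np.int64(25)), (np.float64(0.008), np.int64(26)), (np.float64(0.009), np.int64(21)), (np.float64(0.01), np.int64(30)), (np.float64(0.011), np.int64(20)), (np.float64(0.012), np.int64(27)), (np.float64(0.013), np.int64(30)), (np.float64(0.014), np.int64(24)), (np.float64(0.015), np.int64(22)), (np.float64(0.016), np.int64(34)), (np.float64(0.017), np.int64(17)), (np.float64(0.018), np.int64(25)
[... 1033 characters left out ...]
  0.0094];254 [-0.0392  0.0015  0.0101];258 [-0.0433  0.0016  0.0089];262 [-0.0468  0.0016  0.0098];266 [-0.0483  0.0016  0.0157];270 [-0.0487  0.0015  0.0246];274 [-0.05    0.0015  0.0303];278 [-0.0495  0.0014  0.0404];282 [-0.0499  0.0013  0.0478];286 [-0.0514  0.0013  0.0522];290 [-0.055   0.0014  0.0518];294 [-0.0582  0.0014  0.0522];298 [-0.0619  0.0014  0.0517];302 [-0.0655  0.0015  0.0514];306 [-0.0688  0.0015  0.0519];310 [-0.0803  0.0018  0.0359];314 [-0.08    0.0017  0.0437];318 [-0.0803  0.0016  0.0502];322 [-0.0801  0.0016  0.0571];326 [-0.0798  0.0015  0.064 ];330 [-0.0795  0.0015  0.0706];334 [-0.0792  0.0014  0.077 ];338 [-0.0802  0.0014  0.081 ];342 [-0.0821  0.0014  0.0832];
```

Run:
```python
from h import *
a=np.radians(-13.5)
plan([0.588,0.160,0.19],[np.sin(a),-np.cos(a)])
```

```text
shift cm [-33.44   1.1   -6.68] rot deg [-0.03  3.04 -0.03]
```

Request:
step_arm(rows=[[-3,0,-0.6,0,0.5,0,100],[-8,0,-1.6,0,1,0,100],[-13,0,-2.6,0,1.5,0,100],[-18,0,-3.6,0,2,0,100],[-23,0.5,-4.6,0,2.5,0,100],[-28,0.8,-5.6,0,3,0,100],[-32,1,-6.4,0,3,0,100],[-33.4,1.1,-6.7,0,3,0,100]])

```text
clock: 2.6
eef_pos: [0.5876, 0.1623, 0.1911]
orientation: [0.44, -0.437, 0.555, -0.555]
ft_force: [0.0, -0.6, 0.2]
grip_width: 0.0854
```

Request:
step_arm(rows=[[0,0,0,0,0,0,100],[0,0,0,0,0,0,100],[0,0,0,0,0,0,100]])

```text
clock: 2.9
eef_pos: [0.5879, 0.1602, 0.1916]
orientation: [-0.439, 0.437, -0.555, 0.556]
ft_force: [0.5, 0.3, -0.3]
grip_width: 0.0849
```

Run:
```python
from h import *
s,p,d=shot('wrist','w2'); print(s['eef_pos'],s['joint_velocities'].round(4),s['clock'])
```

```text
[0.58785761 0.16021012 0.1916075 ] [-0.0027  0.0054  0.0017  0.0046 -0.0005  0.0035] 2.9
```

View pics/w2.png

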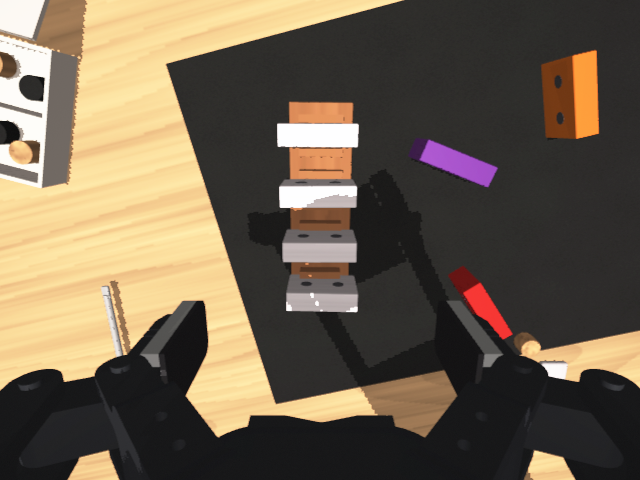

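```bash
cat >> h.py <<'E'
def tops(P,m,n=60):
    m=m.astype(np.uint8);k,l,st,c=cv2.connectedComponentsWithStats(m,connectivity=4)
    out=[]
    for i in range(1,k):
        if st[i,4]<n: continue
        q=P[l==i]; r=cv2.minAreaRect((q[:,:2]*1000).astype(np.float32)); b=cv2.boxPoints(r)
        (cx,cy),(w,h),a=r
        e=b[1]-b[0];f=b[2]-b[1];L=e if np.linalg.norm(e)>np.linalg.norm(f) else f
        if L[1]<0:L=-L
        print(st[i,4],c[i].round(1),'ctr',round(cx/1e3,4),round(cy/1e3,4),'size',round(max(w,h),1),round(min(w,h),1),'yaw',np.degrees(np.arctan2(-L[0],L[1])).round(2),'z',np.median(q[:,2]).round(4))
        out.append((cx/1e3,cy/1e3))
    return np.array(out)
E
python3 - <<'E'
from h import *
z=np.load('pics/w2.npz');p,d,T=z['p'],z['d'],z['T']
K=calibration('wrist')['camera_matrix'];W=T@calibration('wrist')['hand_eye']
P=cloud(d,K,W)
m=(d>0)&(abs(P[...,2]-.048)<.004)&(abs(P[...,0]-.588)<.11)&(abs(P[...,1]-.16)<.06)
tops(P,m)
E
```

```text
1919 [317.2 135.2] ctr 0.6529 0.1496 size 55.9 15.9 yaw -14.23 z 0.0477
1726 [317.2 196.3] ctr 0.6113 0.1594 size 55.9 16.2 yaw -13.31 z 0.0477
1587 [318.4 251.7] ctr 0.5699 0.1682 size 55.7 16.6 yaw -13.96 z 0.0476
1433 [321.2 301.1] ctr 0.5299 0.1759 size 55.6 17.1 yaw -14.77 z 0.0476
```

Run:
```python
from h import *
a=np.radians(-14)
plan([0.5303,0.1758,0.024],[np.sin(a),-np.cos(a)])
```

```text
shift cm [-0.13 16.74 -6.  ] rot deg [-0.15  0.51 -0.13]
```

Request:
step_arm(rows=[[0,2,-2,0,0.3,0,100],[-0.1,5,-4.5,0,0.5,0,100],[-0.1,8,-6,0,0.5,0,100],[-0.1,10.5,-6,0,0.5,0,100],[-0.1,13,-6,0,0.5,0,100],[-0.1,15,-6,0,0.5,0,100],[-0.1,16.4,-6,0,0.5,0,100],[-0.1,16.7,-6,0,0.5,0,100]])

```text
clock: 3.75
eef_pos: [0.5295, 0.1738, 0.0229]
orientation: [0.435, -0.435, 0.558, -0.557]
ft_force: [-0.7, -0.6, -0.5]
grip_width: 0.0854
```

Request:
step_arm(rows=[[0,0,0,0,0,0,100],[0,0,0,0,0,0,60],[0,0,0,0,0,0,55],[0,0,0,0,0,0,50],[0,0,0,0,0,0,50],[0,0,0,0,0,0,50]])

```text
clock: 4.35
eef_pos: [0.5304, 0.174, 0.0241]
orientation: [-0.436, 0.434, -0.557, 0.558]
ft_force: [0.2, -1.4, 5.9]
grip_width: 0.0555
```

Run:
```python
from h import *
s,p,d=shot('wrist','w3'); print(s['eef_pos'],s['grip_width'],s['ft_force'])
```

```text
[0.53040869 0.1739792  0.02407516] 0.055513600547181394 [ 0.23204577 -1.35045628  5.91192862]
```

View pics/w3.png

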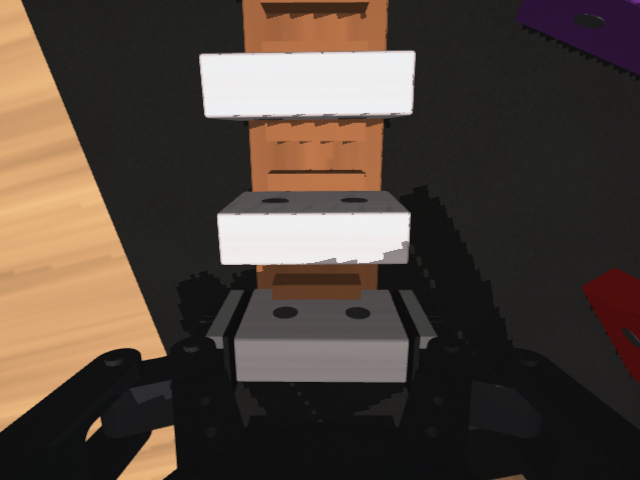

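Request:
step_arm(rows=[[0,-1,0,0,0,0,40],[0,-2.5,0,0,0,0,40],[0,-5,0,0,0,0,40],[0,-7.5,0,0,0,0,40],[0,-9,0,0,0,0,40],[0,-10,0,0,0,0,40],[0,-10,0,0,0,0,40]])

```text
clock: 5.1
eef_pos: [0.5308, 0.1742, 0.1256]
orientation: [-0.437, 0.433, -0.557, 0.558]
ft_force: [-0.5, 0.3, -1.5]
grip_width: 0.0552
```

Run:
```python
from h import *
s,p,d=shot('wrist','w4'); print(s['eef_pos'],s['grip_width'],s['ft_force'])
T=tool(s);K=calibration('wrist')['camera_matrix'];P=cloud(d,K,calibration('wrist')['hand_eye'])
# in tool frame: region between pads
m=(d>0)&(abs(P[...,0])<.03)&(abs(P[...,2])<.02)&(abs(P[...,1])<.06)
q=P[m];print(len(q),np.percentile(q,[1,5,50,95,99],axis=0).round(4))
t=m&(P[...,1]<np.percentile(q[:,1],5)+.004);tops(P[...,[0,2,1]],t)
```

```text
[0.53076198 0.17416976 0.12559026] 0.05519831694058517 [-0.52377207  0.28929131 -1.45198038]
18968 [[-0.0297 -0.0593 -0.0082]
 [-0.029  -0.0492 -0.0065]
 [ 0.0006 -0.023   0.0068]
 [ 0.0273  0.0086  0.0137]
 [ 0.0294  0.0139  0.0182]]
758 [434.7 374.9] ctr 0.0238 0.0154 size 12.5 7.1 yaw 86.6 z -0.057
477 [212.8 375.9] ctr -0.0258 0.0157 size 8.5 6.3 yaw -87.57 z -0.0575
```

View pics/w4.png

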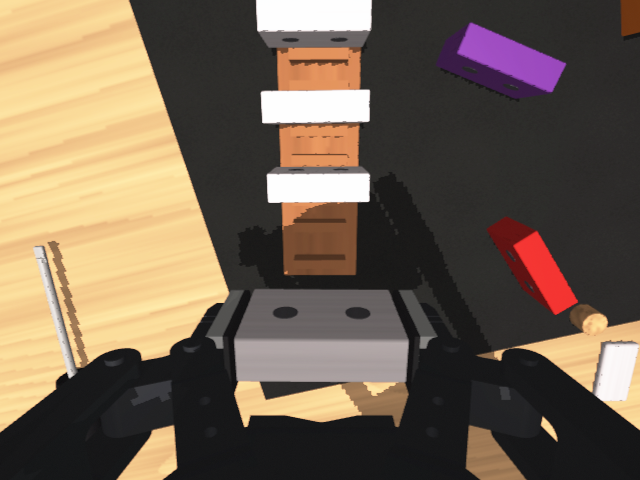

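```bash
cat >> h.py <<'E'
def held(d):
    K=calibration('wrist')['camera_matrix'];P=cloud(d,K,calibration('wrist')['hand_eye'])
    m=(d>0)&(abs(P[...,0])<.027)&(abs(P[...,2])<.02)&(abs(P[...,1]+.024)<.004)
    q=P[m];print('top y',np.median(q[:,1]))
    tops(P[...,[2,0,1]],m)
    f=(d>0)&(abs(P[...,0])<.025)&(abs(P[...,2])<.02)&(P[...,1]>-.018)&(P[...,1]<.014)
    q=P[f];A=np.c_[q[:,1],np.ones(len(q))];s=np.linalg.lstsq(A,q[:,2],rcond=None)[0];print('face z at tcp',s[1],'tilt deg',np.degrees(np.arctan(s[0])),'face y range',np.percentile(q[:,1],[1,99]))
E
python3 - <<'E'
from h import *
held(np.load('pics/w4.npz')['d'])
C=np.array([0.5965,-0.1771]);a=np.radians(-9.9)
ex=np.array([np.cos(a),np.sin(a)])
print(C+ex*-.0065, C+ex*-.031)
E
```

```text
top y -0.02353015450567847
8183 [327.4 357.1] ctr 0.0016 -0.0001 size 53.9 22.8 yaw 0.5 z -0.0235
face z at tcp 0.007037681571561541 tilt deg -0.11220193682091123 face y range [-0.01778034  0.01354255]
[ 0.59009679 -0.17598246] [ 0.56596161 -0.1717702 ]
```

Run:
```python
from h import *
a=np.radians(-9.9)
plan([0.5901,-0.1760,0.11],[np.sin(a),-np.cos(a)])
```

```text
shift cm [32.49  1.43 14.33] rot deg [-0.15 -4.17 -0.09]
```

Request:
step_arm(rows=[[2,-0.5,1,0,-0.5,0,40],[6,-1,3,0,-1,0,40],[11,-1,5.5,0,-1.5,0,40],[16,-1,8,0,-2,0,40],[21,-1,10,0,-3,0,40],[26,-0.5,12,0,-4,0,40],[30,0.5,13.5,0,-4.2,0,40],[32,1.2,14.2,0,-4.2,0,40]])

```text
clock: 5.95
eef_pos: [0.5896, -0.174, 0.1107]
orientation: [-0.455, 0.454, -0.541, 0.542]
ft_force: [-0.2, 0.5, -1.0]
grip_width: 0.0552
```

Request:
step_arm(rows=[[0.2,0.1,0,0,0,0,40],[0.3,0.2,0,0,0,0,40],[0.3,0.2,0,0,0,0,40]])

```text
clock: 6.25
eef_pos: [0.5885, -0.1759, 0.1079]
orientation: [0.455, -0.454, 0.542, -0.541]
ft_force: [1.0, 0.2, -1.6]
grip_width: 0.0549
```

Run:
```python
from h import *
a=np.radians(-9.9)
s,p,d=shot('wrist','w5');print(s['eef_pos'],s['clock'])
plan([0.5901,-0.1760,0.0265],[np.sin(a),-np.cos(a)]); held(d)
K=calibration('wrist')['camera_matrix'];P=cloud(d,K,tool(s)@calibration('wrist')['hand_eye'])
C=np.array([0.5965,-0.1771]);Rf=np.array([[np.cos(a),-np.sin(a)],[np.sin(a),np.cos(a)]])
F=P.copy();F[...,:2]=(P[...,:2]-C)@Rf
for n,m in(('fence',(abs(F[...,2]-.06)<.002)&(F[...,0]>.031)&(F[...,0]<.1)&(abs(F[...,1])<.05)),):
  q=F[m];print(n,np.percentile(q,[1,50,99],axis=0).round(4).tolist())
```

```text
[ 0.58849534 -0.17586593  0.10788466] 6.25
shift cm [0.04 8.19 0.13] rot deg [-0.01 -0.   -0.1 ]
top y -0.023513657904491954
8164 [327.3 357.3] ctr 0.002 -0.0002 size 53.8 23.2 yaw 1.51 z -0.0235
face z at tcp 0.007153414961209893 tilt deg -0.0835991427199231 face y range [-0.01777298  0.01360781]
fence [[0.0313, -0.0216, 0.0584], [0.0454, -0.0002, 0.0598], [0.0583, 0.0213, 0.0618]]
```

View pics/w5.png

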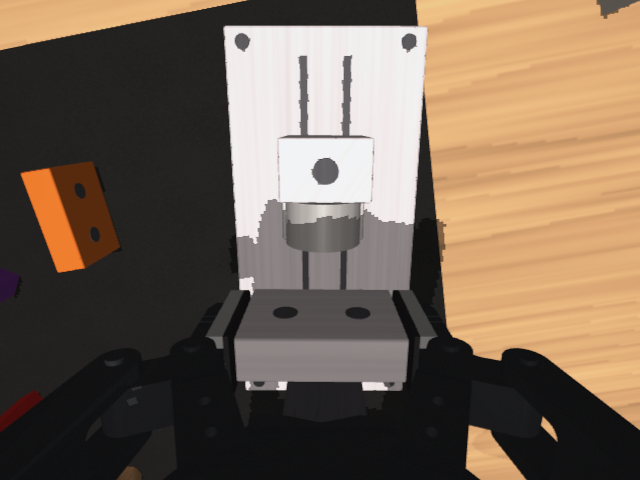

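Request:
step_arm(rows=[[0,1.5,0.1,0,0,0,40],[0,3.5,0.1,0,0,0,40],[0,5.5,0.1,0,0,0,40],[0,7,0.1,0,0,0,40],[0,7.7,0.1,0,0,0,40],[0,8,0.1,0,0,0,40],[0,8,0.1,0,0,0,40]])

```text
clock: 7.0
eef_pos: [0.5902, -0.175, 0.0288]
orientation: [0.456, -0.455, 0.541, -0.541]
ft_force: [0.4, 0.9, -0.4]
grip_width: 0.0551
```

Run:
```python
from h import *
a=np.radians(-9.9)
s=observe();print(s['eef_pos'],s['ft_force'])
plan([0.5901,-0.1760,0.0263],[np.sin(a),-np.cos(a)])
```

```text
[ 0.59018491 -0.17495284  0.02876113] [ 0.4434921   0.91139569 -0.40986921]
shift cm [0.11 0.25 0.01] rot deg [-0.04  0.05 -0.1 ]
```

Request:
step_arm(rows=[[0.05,0.15,0,0,0,0,40],[0.1,0.25,0,0,0,0,40],[0.1,0.25,0,0,0,0,40],[0.1,0.25,0,0,0,0,40]])

```text
clock: 7.4
eef_pos: [0.5901, -0.1761, 0.0265]
orientation: [0.456, -0.454, 0.541, -0.541]
ft_force: [-0.4, -0.1, -0.6]
grip_width: 0.055
```

Request:
step_arm(rows=[[0,0,0,0,0,0,66],[0,0,0,0,0,0,70],[0,0,0,0,0,0,80],[0,0,0,0,0,0,90],[0,0,0,0,0,0,100],[0,0,0,0,0,0,100]])

```text
clock: 8.0
eef_pos: [0.5901, -0.1761, 0.0266]
orientation: [0.456, -0.454, 0.541, -0.541]
ft_force: [0.4, 0.2, 0.3]
grip_width: 0.0854
```

Run:
```python
from h import *
s,p,d=shot('wrist','w6');print(s['eef_pos'],s['grip_width']); held(d)
```

```text
[ 0.59013438 -0.1761011   0.0265517 ] 0.08539704937406475
top y -0.02318819207622945
8158 [324.4 353.6] ctr 0.0051 -0.0004 size 53.3 29.8 yaw -0.14 z -0.0232
face z at tcp 0.008678087511663017 tilt deg -2.484279750638879 face y range [-0.01792074  0.00736162]
```

View pics/w6.png

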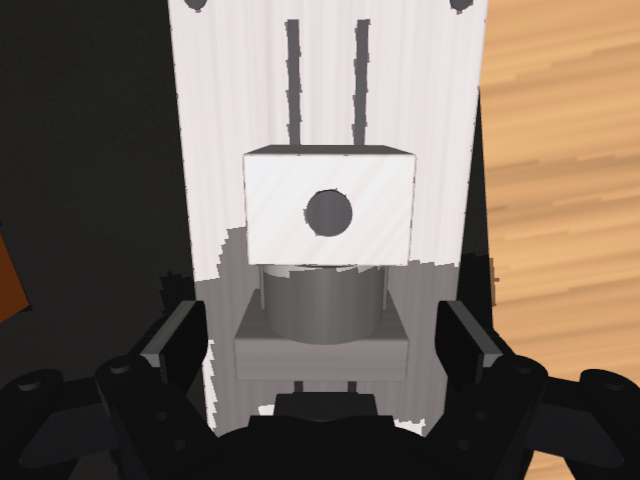

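Request:
step_arm(rows=[[0,-1,0,0,0,0,100],[0,-3,0,0,0,0,100],[0,-6,0,0,0,0,100],[0,-9,0,0,0,0,100],[0,-11,0,0,0,0,100],[0,-11,0,0,0,0,100],[0,-11,0,0,0,0,100]])

```text
clock: 8.75
eef_pos: [0.5898, -0.1762, 0.1368]
orientation: [-0.456, 0.454, -0.541, 0.541]
ft_force: [-0.4, -0.1, -0.9]
grip_width: 0.0855
```

```bash
cat >> h.py <<'E'
def fixcloud(s,d):
    a=np.radians(-9.9)
    K=calibration('wrist')['camera_matrix'];P=cloud(d,K,tool(s)@calibration('wrist')['hand_eye'])
    C=np.array([0.5965,-0.1771]);Rf=np.array([[np.cos(a),-np.sin(a)],[np.sin(a),np.cos(a)]])
    F=P.copy();F[...,:2]=(P[...,:2]-C)@Rf;return F
E
python3 - <<'E'
from h import *
s,p,d=shot('wrist','w7');print(s['eef_pos'],s['clock'])
F=fixcloud(s,d)
m=(abs(F[...,2]-.05)<.0025)&(abs(F[...,0]+.015)<.03)&(abs(F[...,1])<.04);tops(F,m)
m=(F[...,2]>.055)&(F[...,2]<.059)&(abs(F[...,1])<.01)&(abs(F[...,0])<.03);q=F[m];print('bearing front',np.percentile(q[:,0],[0,2,5]))
a=np.radians(-14);plan([0.5699,0.1682,0.10],[np.sin(a),-np.cos(a)])
E
```

```text
[ 0.58981442 -0.17618146  0.13683785] 8.75
110 [295.3 225.4] ctr 0.0092 0.0165 size 11.4 4.4 yaw 89.04 z 0.0503
111 [348.2 226. ] ctr 0.0092 -0.0142 size 11.3 4.6 yaw 87.67 z 0.0501
2416 [320.2 251.5] ctr -0.0071 0.0019 size 55.9 16.5 yaw -0.4 z 0.0497
bearing front [0.00319702 0.00405816 0.00472635]
shift cm [-33.57   3.65  -7.8 ] rot deg [ 0.02  4.14 -0.11]
```

View pics/w7.png

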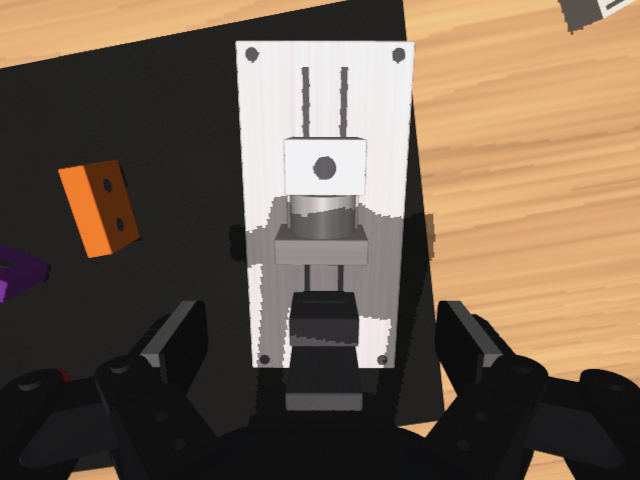

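Run:
```python
from h import *
z=np.load('pics/w7.npz');d=z['d'];K=calibration('wrist')['camera_matrix']
F=fixcloud(observe(),d)
for n,m in(('fence',(abs(F[...,2]-.06)<.002)&(F[...,0]>.031)&(F[...,0]<.1)&(abs(F[...,1])<.05)),('jaw',(abs(F[...,2]-.052)<.002)&(F[...,0]>-.068)&(F[...,0]<-.045)&(abs(F[...,1])<.05)),('handle',(abs(F[...,2]-.084)<.002)&(F[...,0]>-.1)&(F[...,0]<-.07)&(abs(F[...,1])<.05)),('sp',(abs(F[...,2]-.05)<.002)&(F[...,0]>-.013)&(F[...,0]<-.002)&(abs(F[...,1])<.05))):
  q=F[m];a=np.percentile(q,[.5,50,99.5],axis=0);print(n,a.round(4).tolist(),'yc',(a[0,1]+a[2,1])/2)
```

```text
fence [[0.0312, -0.0215, 0.058], [0.0445, 0.0001, 0.0589], [0.0578, 0.0216, 0.0616]] yc 1.7434688420315744e-05
jaw [[-0.0679, -0.0215, 0.05], [-0.059, 0.0003, 0.0509], [-0.0499, 0.0217, 0.0525]] yc 9.448498406152035e-05
handle [[-0.0919, -0.0212, 0.082], [-0.0858, 0.0003, 0.0829], [-0.0796, 0.0218, 0.0843]] yc 0.00031478880343652725
sp [[-0.013, -0.0255, 0.048], [-0.0075, 0.0022, 0.0488], [-0.002, 0.0296, 0.0504]] yc 0.0020718033232348942
```

Request:
step_arm(rows=[[0.2,2,0,0,0,0,100],[0.2,5,0,0,0,0,100],[0.2,8,0,0,0,0,100],[0.2,10,0,0,0,0,100],[0.2,11,0,0,0,0,100],[0.2,11,0,0,0,0,100],[0.2,11,0,0,0,0,85]])

```text
clock: 9.5
eef_pos: [0.5892, -0.1779, 0.026]
orientation: [0.456, -0.455, 0.542, -0.541]
ft_force: [0.5, 0.5, 0.1]
grip_width: 0.0738
```

Request:
step_arm(rows=[[0,0,0,0,0,0,75],[0,0,0,0,0,0,70],[0,0,0,0,0,0,66],[0,0,0,0,0,0,63],[0,0,0,0,0,0,63],[0,0,0,0,0,0,63]])

```text
clock: 10.1
eef_pos: [0.59, -0.178, 0.0272]
orientation: [-0.456, 0.454, -0.541, 0.541]
ft_force: [-0.0, 0.0, 6.8]
grip_width: 0.055
```

Request:
step_arm(rows=[[0,0,0,0,0,0,68],[0,0,0,0,0,0,75],[0,0,0,0,0,0,90],[0,0,0,0,0,0,100],[0,-1,0,0,0,0,100],[0,-4,0,0,0,0,100],[0,-7,0,0,0,0,100],[0,-10,0,0,0,0,100]])

```text
clock: 10.9
eef_pos: [0.5897, -0.1781, 0.1288]
orientation: [-0.456, 0.454, -0.541, 0.541]
ft_force: [0.5, 0.4, 0.3]
grip_width: 0.0849
```

Request:
step_arm(rows=[[0,-1,0,0,0,0,100],[0,-1,0,0,0,0,100],[0,-1,0,0,0,0,100]])

```text
clock: 11.2
eef_pos: [0.5889, -0.1779, 0.1379]
orientation: [0.456, -0.455, 0.541, -0.541]
ft_force: [-0.3, 0.2, 0.1]
grip_width: 0.0858
```

```bash
cat >> h.py <<'E'
def chk(F):
  for n,m in(('fence',(abs(F[...,2]-.06)<.002)&(F[...,0]>.031)&(F[...,0]<.1)&(abs(F[...,1])<.05)),('jaw',(abs(F[...,2]-.052)<.002)&(F[...,0]>-.068)&(F[...,0]<-.045)&(abs(F[...,1])<.05))):
    q=F[m];a=np.percentile(q,[.5,50,99.5],axis=0);print(n,a.round(4).tolist(),'yc',(a[0,1]+a[2,1])/2)
  m=(abs(F[...,2]-.05)<.0025)&(abs(F[...,0]+.018)<.028)&(abs(F[...,1])<.04);tops(F,m)
  m=(F[...,2]>.055)&(F[...,2]<.059)&(abs(F[...,1])<.01)&(abs(F[...,0])<.03);q=F[m];print('bearing front',np.percentile(q[:,0],[0,2,5]))
E
python3 - <<'E'
from h import *
s,p,d=shot('wrist','w8');print(s['eef_pos'],s['clock']);chk(fixcloud(s,d))
a=np.radians(-14);plan([0.5699,0.1682,0.10],[np.sin(a),-np.cos(a)])
E
```

```text
[ 0.58891608 -0.17789993  0.13791993] 11.2
fence [[0.0313, -0.0219, 0.0582], [0.0454, -0.0002, 0.0598], [0.0583, 0.0216, 0.0619]] yc -0.00016074969922147408
jaw [[-0.0679, -0.0217, 0.0501], [-0.0583, 0.0003, 0.0517], [-0.0492, 0.0217, 0.0532]] yc 3.56994269083092e-05
63 [292.4 228.1] ctr 0.0066 0.0166 size 6.6 4.3 yaw 79.93 z 0.0502
66 [344.9 228.7] ctr 0.0066 -0.0141 size 6.6 4.4 yaw -88.51 z 0.0502
2390 [320.7 249.6] ctr -0.0069 -0.0 size 56.0 16.0 yaw 0.3 z 0.0497
bearing front [0.00328198 0.00400154 0.0047817 ]
shift cm [-33.76   3.8   -7.76] rot deg [ 0.05  4.14 -0.12]
```

View pics/w8.png

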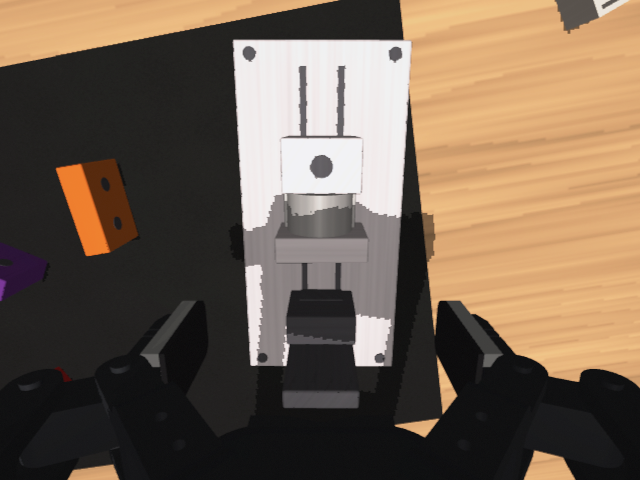

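Request:
step_arm(rows=[[-3,-1,-0.7,0,0.5,0,100],[-8,-1,-1.8,0,1,0,100],[-13,-1,-3,0,1.5,0,100],[-18,0,-4.2,0,2,0,100],[-23,1,-5.3,0,3,0,100],[-28,2.5,-6.5,0,4,0,100],[-32,3.5,-7.4,0,4.1,0,100],[-33.5,3.8,-7.8,0,4.1,0,100]])

```text
clock: 12.05
eef_pos: [0.5668, 0.1692, 0.0967]
orientation: [0.435, -0.438, 0.558, -0.555]
ft_force: [0.3, -0.6, 0.4]
grip_width: 0.0854
```

Request:
step_arm(rows=[[0,0,0,0,0,0,100],[0,0,0,0,0,0,100]])

```text
clock: 12.25
eef_pos: [0.5656, 0.169, 0.095]
orientation: [0.434, -0.439, 0.558, -0.554]
ft_force: [0.2, -0.9, -0.5]
grip_width: 0.0853
```

Run:
```python
from h import *
s,p,d=shot('wrist','w9');print(s['eef_pos'],s['clock'])
K=calibration('wrist')['camera_matrix'];P=cloud(d,K,tool(s)@calibration('wrist')['hand_eye'])
m=(d>0)&(abs(P[...,2]-.048)<.003)&(abs(P[...,0]-.588)<.11)&(abs(P[...,1]-.16)<.06);tops(P,m,200)
a=np.radians(-14);plan([0.5699,0.1665,0.024],[np.sin(a),-np.cos(a)])
```

```text
[0.56563136 0.16902016 0.09496181] 12.25
5164 [320.8  81.4] ctr 0.653 0.1496 size 56.1 15.9 yaw -13.61 z 0.0477
4188 [321.4 180.6] ctr 0.6112 0.1595 size 56.1 16.4 yaw -13.23 z 0.0477
3564 [323.5 265.6] ctr 0.5702 0.1682 size 56.2 16.9 yaw -13.46 z 0.0477
shift cm [0.08 7.16 0.46] rot deg [0.47 0.23 0.08]
```

View pics/w9.png

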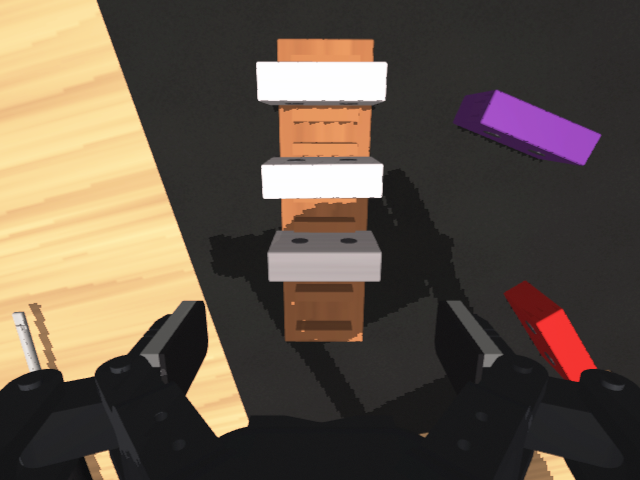

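Request:
step_arm(rows=[[0.1,1,0.4,0.4,0,0,100],[0.1,3,0.45,0.4,0,0,100],[0.1,5,0.45,0.4,0,0,100],[0.1,6.5,0.45,0.4,0,0,100],[0.1,7.1,0.45,0.4,0,0,100],[0.1,7.1,0.45,0.4,0,0,100],[0.1,7.1,0.45,0.4,0,0,90]])

```text
clock: 13.0
eef_pos: [0.5704, 0.1657, 0.0251]
orientation: [-0.436, 0.436, -0.556, 0.557]
ft_force: [1.0, -0.2, -0.1]
grip_width: 0.0771
```

Run:
```python
from h import *
a=np.radians(-13.5);print(observe()['eef_pos']);plan([0.5699,0.1665,0.024],[np.sin(a),-np.cos(a)])
```

```text
[0.57041535 0.165727   0.02507258]
shift cm [-0.06  0.11 -0.07] rot deg [ 0.01 -0.32  0.05]
```

Request:
step_arm(rows=[[0,0.1,0,0,0,0,80],[0,0.1,0,0,0,0,70],[0,0.1,0,0,0,0,60],[0,0.1,0,0,0,0,50],[0,0.1,0,0,0,0,40],[0,0.1,0,0,0,0,40]])

```text
clock: 13.6
eef_pos: [0.5711, 0.1659, 0.025]
orientation: [-0.437, 0.436, -0.556, 0.557]
ft_force: [-0.2, -0.5, 4.8]
grip_width: 0.0546
```

Request:
step_arm(rows=[[0,-1,0,0,0,0,40],[0,-2.5,0,0,0,0,40],[0,-5,0,0,0,0,40],[0,-7.5,0,0,0,0,40],[0,-9,0,0,0,0,40],[0,-10,0,0,0,0,40],[0,-10,0,0,0,0,40]])

```text
clock: 14.3
eef_pos: [0.5715, 0.1662, 0.1265]
orientation: [-0.437, 0.435, -0.556, 0.557]
ft_force: [-0.6, 0.0, -1.9]
grip_width: 0.0556
```

Run:
```python
from h import *
s,p,d=shot('wrist','w10');print(s['eef_pos'],s['clock']);held(d)
a=np.radians(-9.9);C=np.array([0.5965,-0.1771]);t=C+np.array([np.cos(a),np.sin(a)])*-.030+np.array([-np.sin(a),np.cos(a)])*-.0018;print(t)
plan([*t,0.11],[np.sin(a),-np.cos(a)])
```

```text
[0.57149681 0.16619809 0.12649461] 14.3
top y -0.02259406552552902
7940 [328.2 357.7] ctr 0.0014 0.0 size 54.2 22.8 yaw -0.66 z -0.0226
face z at tcp 0.006508521973267507 tilt deg -0.1050557880647724 face y range [-0.01776529  0.01350325]
[ 0.56663725 -0.17371532]
shift cm [33.09  1.54  7.7 ] rot deg [-0.11 -3.91 -0.  ]
```

View pics/w10.png

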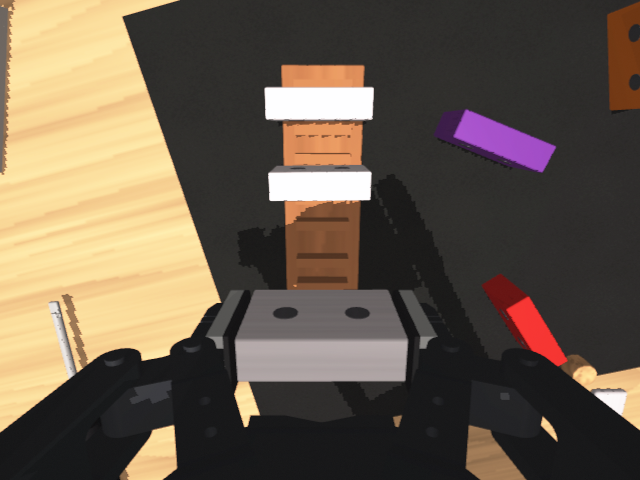

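Request:
step_arm(rows=[[2,-0.5,0.5,0,-0.5,0,40],[6,-1,1.5,0,-1,0,40],[11,-1,2.7,0,-1.5,0,40],[16,-1,4,0,-2,0,40],[21,-1,5.2,0,-3,0,40],[26,-0.5,6.4,0,-3.9,0,40],[30,0.5,7.2,0,-3.9,0,40],[32.5,1.2,7.6,0,-3.9,0,40]])

```text
clock: 15.15
eef_pos: [0.5658, -0.171, 0.1114]
orientation: [0.454, -0.455, 0.542, -0.542]
ft_force: [-0.3, -0.4, -0.7]
grip_width: 0.0549
```

Request:
step_arm(rows=[[0.1,0,0,0,0,0,40],[0.1,0,0,0,0,0,40],[0.1,0,0,0,0,0,40]])

```text
clock: 15.45
eef_pos: [0.5655, -0.1709, 0.1111]
orientation: [0.454, -0.455, 0.542, -0.541]
ft_force: [-0.4, -0.0, -0.7]
grip_width: 0.055
```

Run:
```python
from h import *
s,p,d=shot('wrist','w11');print(s['eef_pos'],s['clock']);held(d)
a=np.radians(-9.9);chk(fixcloud(s,d))
plan([0.5666,-.1737,0.0273],[np.sin(a),-np.cos(a)])
```

```text
[ 0.56554907 -0.17086768  0.11105666] 15.45
top y -0.022595288937743957
7912 [327.9 357.8] ctr 0.0015 -0.0 size 54.0 23.2 yaw 0.23 z -0.0226
face z at tcp 0.006625060923975958 tilt deg -0.04198061850681427 face y range [-0.01775946  0.01346209]
fence [[0.0311, -0.0219, 0.0582], [0.0452, -0.0003, 0.0598], [0.0583, 0.0216, 0.0619]] yc -0.0001875982501926051Traceback (most recent call last):
  File "<stdin>", line 3, in <module>
  File "h.py", line 64, in chk
    q=F[m];a=np.percentile(q,[.5,50,99.5],axis=0);print(n,a.round(4).tolist(),'yc',(a[0,1]+a[2,1])/2)
             ~~~~~~~~~~~~~^^^^^^^^^^^^^^^^^^^^^^^
    return _quantile_unchecked(
        a, q, axis, out, overwrite_input, method, keepdims, weights)
    return _ureduce(a,
                    func=_quantile_ureduce_func,
    ...<5 lines>...
                    overwrite_input=overwrite_input,
                    method=method)
    r = func(a, **kwargs)
    result = _quantile(arr,
                       quantiles=q,
    ...<2 lines>...
                       out=out,
                       weights=wgt)
    slices_having_nans = np.isnan(arr[-1, ...])
                                  ~~~^^^^^^^^^
IndexError: index -1 is out of bounds for axis 0 with size 0
```

View pics/w11.png

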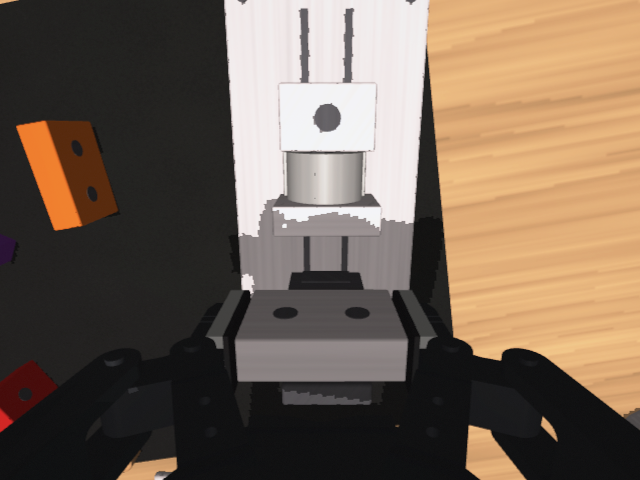

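Run:
```python
from h import *
a=np.radians(-9.9)
plan([0.5666,-.1737,0.0273],[np.sin(a),-np.cos(a)])
```

```text
shift cm [0.29 8.41 0.14] rot deg [ 0.06 -0.08 -0.  ]
```

Request:
step_arm(rows=[[0.2,1,0.1,0,0,0,40],[0.25,3,0.1,0,0,0,40],[0.25,5,0.1,0,0,0,40],[0.25,6.5,0.1,0,0,0,40],[0.25,7.5,0.1,0,0,0,40],[0.25,7.9,0.1,0,0,0,40],[0.25,7.9,0.1,0,0,0,40]])

```text
clock: 16.2
eef_pos: [0.5662, -0.1728, 0.032]
orientation: [0.454, -0.455, 0.542, -0.541]
ft_force: [-0.1, -0.3, -0.8]
grip_width: 0.0547
```

Run:
```python
from h import *
a=np.radians(-9.9)
s=observe();print(s['eef_pos'],s['ft_force'])
plan([0.5666,-.1737,0.0273],[np.sin(a),-np.cos(a)])
```

```text
[ 0.56624006 -0.17282758  0.03199966] [-0.11251153 -0.33747627 -0.77769672]
shift cm [0.08 0.47 0.05] rot deg [ 0.1  -0.04 -0.01]
```

Request:
step_arm(rows=[[0.1,0.3,0,0,0,0,40],[0.1,0.45,0,0,0,0,40],[0.1,0.45,0,0,0,0,40],[0.1,0.45,0,0,0,0,40]])

```text
clock: 16.6
eef_pos: [0.5662, -0.1739, 0.0278]
orientation: [0.455, -0.455, 0.542, -0.541]
ft_force: [-0.4, 0.2, 0.0]
grip_width: 0.0551
```

Request:
step_arm(rows=[[0,0.05,0,0,0,0,40],[0,0.05,0,0,0,0,66],[0,0.05,0,0,0,0,72],[0,0.05,0,0,0,0,85],[0,0.05,0,0,0,0,100],[0,0.05,0,0,0,0,100],[0,0.05,0,0,0,0,100]])

```text
clock: 17.3
eef_pos: [0.5662, -0.1739, 0.0273]
orientation: [0.455, -0.455, 0.542, -0.541]
ft_force: [-0.2, 1.0, -0.7]
grip_width: 0.0855
```

Request:
step_arm(rows=[[0,-1,0,0,0,0,100],[0,-3,0,0,0,0,100],[0,-6,0,0,0,0,100],[0,-9,0,0,0,0,100],[0,-11,0,0,0,0,100],[0,-11,0,0,0,0,100],[0,-11,0,0,0,0,100]])

```text
clock: 18.0
eef_pos: [0.5662, -0.1739, 0.1376]
orientation: [0.455, -0.455, 0.542, -0.541]
ft_force: [-0.3, 0.6, -0.2]
grip_width: 0.0852
```

Run:
```python
from h import *
s,p,d=shot('wrist','w12');print(s['eef_pos'],s['clock'])
a=np.radians(-9.9);chk(fixcloud(s,d))
```

```text
[ 0.56619301 -0.17388768  0.13759022] 18.0
fence [[0.031, -0.0219, 0.0582], [0.0452, 0.0001, 0.0598], [0.0583, 0.0217, 0.0619]] yc -9.876327310521377e-05
jaw [[-0.0679, -0.0214, 0.0502], [-0.0583, 0.0002, 0.0517], [-0.0493, 0.0217, 0.0533]] yc 0.00012100804618584045
66 [291.3 189.8] ctr 0.0066 0.0162 size 6.4 4.9 yaw 89.1 z 0.0501
71 [345.4 188.9] ctr 0.0067 -0.0141 size 6.8 4.5 yaw 82.53 z 0.0502
2586 [320.5 212. ] ctr -0.0069 -0.0001 size 55.9 16.0 yaw 0.11 z 0.0497
2387 [320.8 251.6] ctr -0.0312 -0.0003 size 56.1 16.2 yaw -0.28 z 0.0497
bearing front [0.00336739 0.00397138 0.00470061]
```

View pics/w12.png

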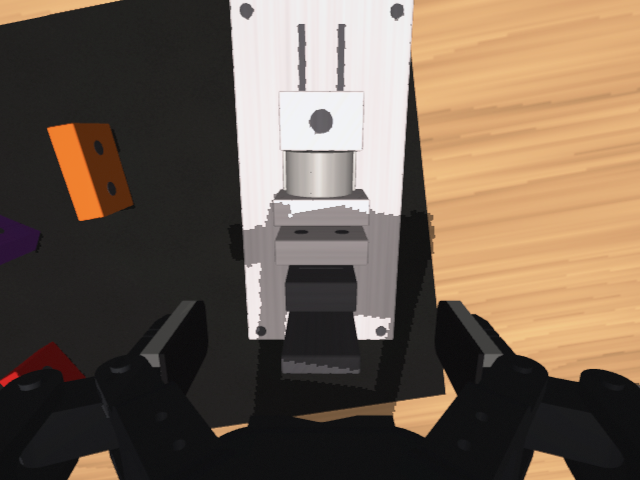

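Run:
```python
from h import *
a=np.radians(-9.9);C=np.array([0.5965,-0.1771]);f=lambda x,y:C+np.array([np.cos(a),np.sin(a)])*x+np.array([-np.sin(a),np.cos(a)])*y
t=f(-.125,-.0018);print(t);plan([*t,.066],[np.sin(a),-np.cos(a)])
```

```text
[ 0.47305186 -0.15738206]
shift cm [-0.01  7.09 -9.39] rot deg [ 0.14 -0.05 -0.01]
```

Request:
step_arm(rows=[[0,0,-2,0,0,0,60],[0,0,-5,0,0,0,20],[0,0,-8,0,0,0,0],[0,0,-9.4,0,0,0,0],[0,1.5,-9.5,0,0,0,0],[0,4,-9.5,0,0,0,0],[0,6,-9.5,0,0,0,0],[0,7.1,-9.5,0,0,0,0]])

```text
clock: 18.85
eef_pos: [0.47, -0.1566, 0.0632]
orientation: [0.453, -0.456, 0.544, -0.539]
ft_force: [-1.2, 0.2, -0.1]
grip_width: -0.0005
```

Request:
step_arm(rows=[[0,0,0,0,0,0,0],[0,0,0,0,0,0,0],[0,0,0,0,0,0,0]])

```text
clock: 19.15
eef_pos: [0.4705, -0.1568, 0.0637]
orientation: [0.454, -0.456, 0.543, -0.539]
ft_force: [0.2, 0.1, 0.2]
grip_width: -0.0002
```

Run:
```python
from h import *
s,p,d=shot('wrist','w13');print(s)
F=fixcloud(s,d)
a=np.radians(-9.9);C=np.array([0.5965,-0.1771]);R2=np.array([[np.cos(a),-np.sin(a)],[np.sin(a),np.cos(a)]])
print('tcp fix',(s['eef_pos'][:2]-C)@R2)
m=(abs(F[...,2]-.084)<.003)&(abs(F[...,0]+.086)<.012)&(abs(F[...,1])<.03);tops(F,m)
```

```text
{'clock': 19.15, 'joint_positions': array([-3.44697321e-01,  3.90478985e-01,  1.97967894e+00, -2.69443270e-04,
        7.78218222e-01,  1.39986719e+00]), 'joint_velocities': array([ 0.00144425, -0.00841261, -0.00409962,  0.00091357, -0.00208995,
        0.00150798]), 'joint_efforts': array([-3.03826964e-03, -3.77914774e+01, -1.61023521e+01, -4.68080943e-04,
        5.72098943e-02,  3.07597463e-05]), 'eef_pos': array([ 0.4705254 , -0.15677614,  0.06373992]), 'orientation': array([ 0.45351106, -0.45604109,  0.54349315, -0.53941583]), 'ft_force': array([0.20253397, 0.09850812, 0.20927389]), 'torque': array([-0.01725432, -0.00601949,  0.04152757]), 'grip_width': -0.0001714795848280266}
tcp fix [-0.12759302 -0.00163748]
5646 [320.5 227.9] ctr -0.0853 0.0001 size 44.1 12.2 yaw 0.08 z 0.0836
```

View pics/w13.png

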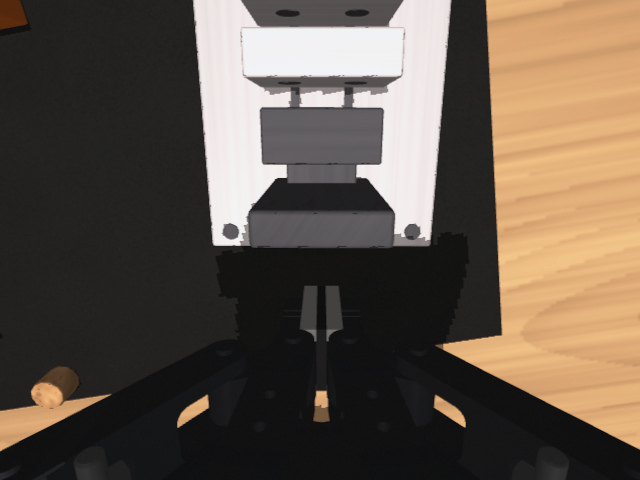

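Request:
step_arm(rows=[[0,0,0.5,0,0,0,0],[0,0,1.2,0,0,0,0],[0,0,1.8,0,0,0,0],[0,0,2.2,0,0,0,0],[0,0,2.5,0,0,0,0],[0,0,2.7,0,0,0,0],[0,0,2.8,0,0,0,0],[0,0,2.8,0,0,0,0]])

```text
clock: 20.0
eef_pos: [0.4979, -0.1615, 0.0636]
orientation: [0.453, -0.456, 0.544, -0.539]
ft_force: [-2.4, 0.9, 1.1]
grip_width: 0.0001
```

Request:
step_arm(rows=[[0,0,0.2,0,0,0,0],[0,0,0.4,0,0,0,0],[0,0,0.6,0,0,0,0],[0,0,0.8,0,0,0,0],[0,0,1.0,0,0,0,0],[0,0,1.2,0,0,0,0],[0,0,1.3,0,0,0,0],[0,0,1.3,0,0,0,0]])

```text
clock: 20.8
eef_pos: [0.5109, -0.1638, 0.0635]
orientation: [0.454, -0.456, 0.543, -0.539]
ft_force: [-3.7, 0.8, 2.2]
grip_width: 0.0
```

Run:
```python
from h import *
s,p,d=shot('wrist','w14');print(s['eef_pos'],s['ft_force'])
F=fixcloud(s,d)
m=(abs(F[...,2]-.084)<.003)&(abs(F[...,0]+.07)<.02)&(abs(F[...,1])<.03);tops(F,m)
m=(abs(F[...,2]-.05)<.0025)&(abs(F[...,0]+.015)<.035)&(abs(F[...,1])<.04);tops(F,m)
```

```text
[ 0.5109339  -0.16384259  0.06349921] [-3.67267615  0.75894274  2.2470563 ]
5267 [320.7 301.3] ctr -0.0683 0.0 size 44.1 13.5 yaw -0.1 z 0.0836
1215 [319.5  47.7] ctr 0.0115 0.0009 size 35.5 16.9 yaw 0.01 z 0.0503
14196 [321.9 124.8] ctr -0.0152 -0.0002 size 56.5 32.2 yaw 0.02 z 0.0497
4991 [320.7 197.2] ctr -0.041 0.0001 size 44.0 17.9 yaw -0.01 z 0.0516
```

View pics/w14.png

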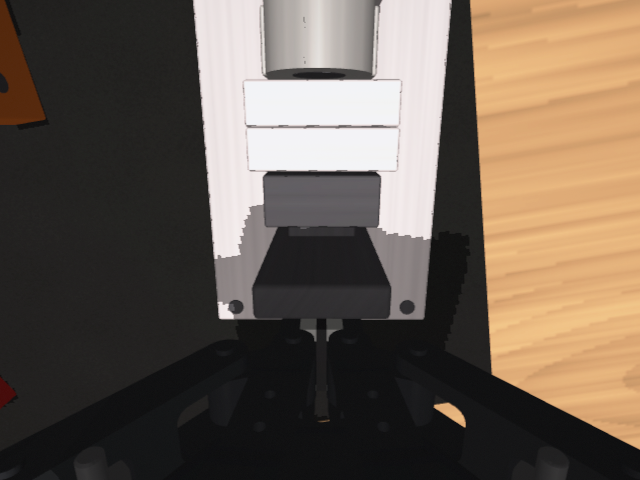

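Request:
step_arm(rows=[[0,0,0.1,0,0,0,0],[0,0,0.2,0,0,0,0],[0,0,0.25,0,0,0,0],[0,0,0.3,0,0,0,0],[0,0,0.3,0,0,0,0]])

```text
clock: 21.35
eef_pos: [0.5137, -0.1643, 0.0635]
orientation: [0.453, -0.456, 0.544, -0.539]
ft_force: [-5.3, 0.6, 2.6]
grip_width: 0.0001
```

Request:
step_arm(rows=[[0,0,0.05,0,0,0,0],[0,0,0.1,0,0,0,0],[0,0,0.1,0,0,0,0],[0,0,0.1,0,0,0,0]])

```text
clock: 21.75
eef_pos: [0.5139, -0.1644, 0.0635]
orientation: [0.453, -0.457, 0.544, -0.539]
ft_force: [-6.1, -0.4, 4.0]
grip_width: 0.0005
```

Request:
step_arm(rows=[[0,0,0.1,0,0,0,0],[0,0,0.15,0,0,0,0],[0,0,0.15,0,0,0,0],[0,0,0.15,0,0,0,0]])

```text
clock: 22.15
eef_pos: [0.5145, -0.1645, 0.0635]
orientation: [0.453, -0.457, 0.545, -0.538]
ft_force: [-6.3, 1.0, 4.7]
grip_width: 0.0003
```

Run:
```python
from h import *
s=observe();f=[]
a=np.radians(-9.9)
print(s['ft_force']@np.array([np.cos(a),np.sin(a),0]),s['ft_force'])
s,p,d=shot('wrist','w15');print(s['eef_pos'],s['ft_force'])
s=observe();print(s['eef_pos'],s['ft_force'])
F=fixcloud(s,d)
m=(abs(F[...,2]-.084)<.003)&(abs(F[...,0]+.065)<.02)&(abs(F[...,1])<.03);tops(F,m)
m=(abs(F[...,2]-.05)<.0025)&(abs(F[...,0]+.015)<.035)&(abs(F[...,1])<.04);tops(F,m)
```

```text
-6.356966592596624 [-6.28380162  0.96978936  4.66972117]
[ 0.514501   -0.16446348  0.06348692] [-6.28380162  0.96978936  4.66972117]
[ 0.51450694 -0.16446334  0.06349944] [-6.90123782  0.97222913  4.30905131]
5223 [320.7 301.4] ctr -0.0646 0.0001 size 44.1 13.6 yaw -0.89 z 0.0836
15258 [321.6 119.8] ctr -0.0039 -0.0002 size 56.3 47.7 yaw 0.05 z 0.0497
5531 [321.  199.7] ctr -0.0385 0.0001 size 44.2 20.1 yaw -0.05 z 0.0516
```

View pics/w15.png

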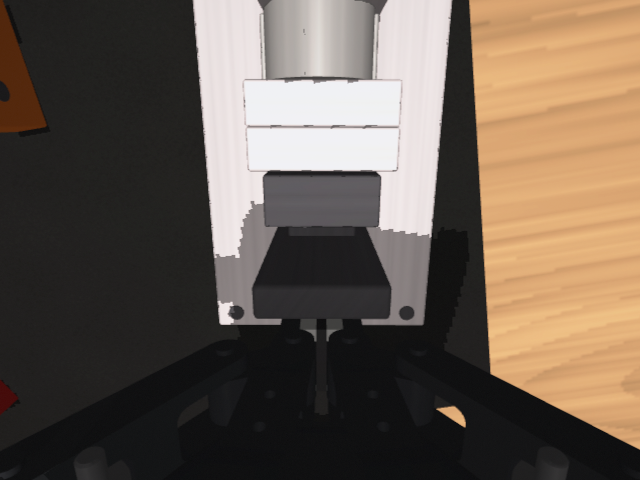

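Request:
step_arm(rows=[[0,-0.05,0.1,0,0,0,0],[0,-0.1,0.2,0,0,0,0],[0,-0.1,0.2,0,0,0,0],[0,-0.1,0.2,0,0,0,0],[0,-0.1,0.2,0,0,0,0]])

```text
clock: 22.7
eef_pos: [0.5147, -0.1645, 0.0636]
orientation: [0.452, -0.458, 0.546, -0.537]
ft_force: [-6.5, -0.2, 0.9]
grip_width: 0.0001
```

Run:
```python
from h import *
a=np.radians(-9.9);s=observe()
plan(s['eef_pos'],[np.sin(a),-np.cos(a)]);print(tool(s).round(3))
```

```text
shift cm [0. 0. 0.] rot deg [ 0.86 -0.03 -0.08]
[[-0.172 -0.015  0.985  0.515]
 [-0.985  0.004 -0.172 -0.164]
 [-0.001 -1.    -0.015  0.064]
 [ 0.     0.     0.     1.   ]]
```

Request:
step_arm(rows=[[0,0,0.15,0.4,0,0,0],[0,0,0.25,0.6,0,0,0],[0,0,0.25,0.6,0,0,0],[0,0,0.25,0.6,0,0,0],[0,0,0.25,0.6,0,0,0]])

```text
clock: 23.2
eef_pos: [0.5148, -0.1645, 0.0631]
orientation: [0.453, -0.457, 0.544, -0.538]
ft_force: [-8.8, 0.0, 6.1]
grip_width: -0.0
```

Request:
step_arm(rows=[[0,-0.05,0.2,0.2,0,0,0],[0,-0.1,0.3,0.3,0,0,0],[0,-0.1,0.3,0.3,0,0,0],[0,-0.1,0.3,0.3,0,0,0],[0,-0.1,0.3,0.3,0,0,0]])

```text
clock: 23.7
eef_pos: [0.5148, -0.1644, 0.0632]
orientation: [0.453, -0.457, 0.545, -0.538]
ft_force: [-9.1, -0.2, 2.9]
grip_width: -0.0003
```

Run:
```python
from h import *
s,p,d=shot('side','s2');print(s['eef_pos'],s['ft_force'],s['clock'])
s,p2,d=shot('wrist','w16');print(s['eef_pos'],s['ft_force'])
for i in range(4):
  s,_,_=shot('top','t2');print(s['eef_pos'],s['ft_force'])
F=fixcloud(s,d)
m=(abs(F[...,2]-.084)<.003)&(abs(F[...,0]+.065)<.02)&(abs(F[...,1])<.03);tops(F,m)
m=(abs(F[...,2]-.05)<.0025)&(abs(F[...,0]+.015)<.035)&(abs(F[...,1])<.04);tops(F,m)
c=p[170:350,180:400];cv2.imwrite('pics/s2c.png',cv2.resize(c,None,fx=3.3,fy=3.3,interpolation=cv2.INTER_CUBIC)[:,:,::-1])
```

```text
[ 0.51477976 -0.16444782  0.06318593] [-9.08085854 -0.22724229  2.8952216 ] 23.7
[ 0.51479753 -0.16442202  0.06319394] [-9.77025784 -0.02793256  2.97937971]
[ 0.51479548 -0.16444904  0.06319972] [-8.84208181  0.30911856  2.43646819]
[ 0.51479034 -0.16443988  0.06318365] [-9.68858999  0.31957935  2.70781508]
[ 0.51477088 -0.16444021  0.06316798] [-10.32963323   0.99936386   2.12255075]
[ 0.51477747 -0.16443568  0.06317663] [-9.86346355 -0.07855459  2.77551016]
5277 [321.1 302. ] ctr -0.0644 -0.0 size 44.1 13.3 yaw 0.24 z 0.0836
15342 [321.8 119.9] ctr -0.0037 -0.0002 size 56.2 47.4 yaw 0.1 z 0.0497
5630 [321.4 199.9] ctr -0.0386 0.0 size 44.1 20.8 yaw -0.11 z 0.0516
```

View pics/s2c.png

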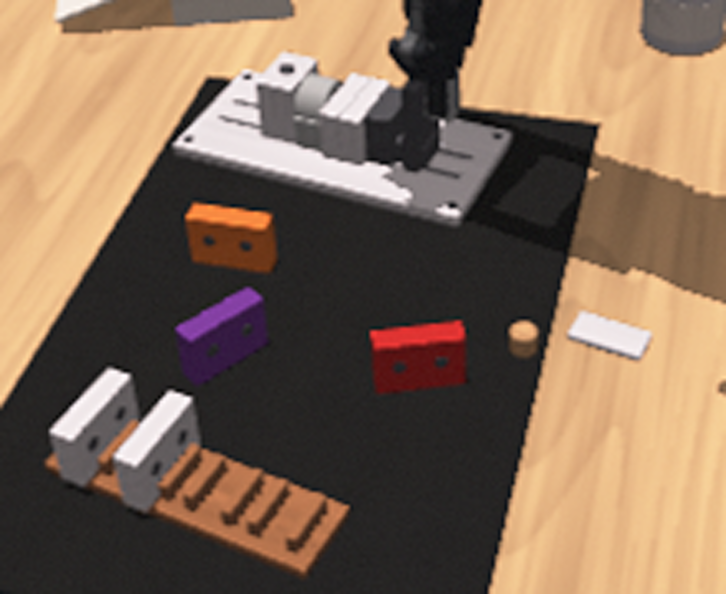

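View pics/w16.png

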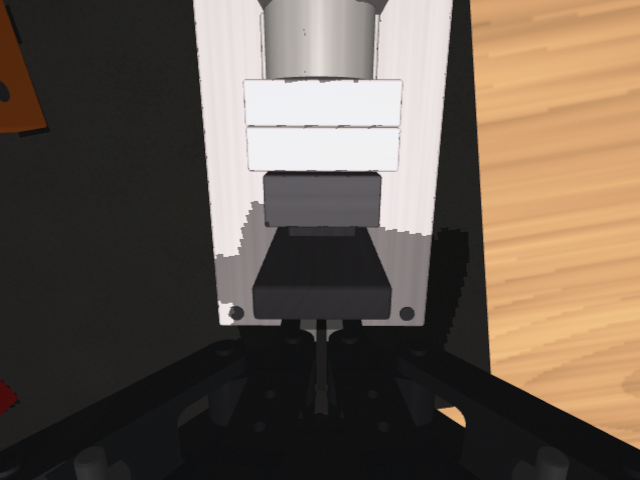

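Run:
```python
from h import *
s=observe();print(s['ft_force'],s['clock']);print(close_job())
```

```text
[-9.87685511 -0.29070758  2.15409377] 24.0
the job is handed in; nothing more can be done
None
```

I stood two spacers on edge between jaw and block. The job was handed in at 24.0 s with the closed fingers still pushing the handle at about 10 N. I measured the gap as about 53 mm, so two spacers were enough.

- **Placement:** The first spacer landed 2 mm off centre, so I re-centred it with a second grip. Before the push both spacers were within about 0.3 mm of the centre line and 0.3° of square. In the last wrist view they still stand upright, flush with each other, the jaw and the block.
- **Squeeze:** The push along the fixture was 9 to 10.3 N over the last readings, steady, with 2 to 3 N upward on the fingers. In the last steps the fingers moved only about 0.1 mm while the force rose from about 6.5 N to 9 N. Jaw travel was about 22 mm of the 28 mm available, so the jaw had not met its stop.
- **Left alone:** The other two spacers still stand in the rack, and the coloured look-alikes, drum and scrap are where they were in the last side view. I did not recheck the screwdriver or tin, but nothing went near them.
- **Disagreement and gap in the checks:** The wrist camera was about 2 mm off sideways from where the gripper really was, and I allowed for that in later moves. I did not check directly that the block touches the fence. I infer it from the jaw stopping where predicted and from the force rise.

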